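# Slide the tumbler case shut

## Task

Two steel draining cases stand on the ledge by the sink with their sliding top doors open. Push the door of the case that holds the three glass tumblers along its track until it is fully closed against the frame. Leave the door of the case with the strainer as it is, and do not disturb the ceramic jug.

Things in the scene. Friction and masses are not known exactly. Their poses are not given: they have to be found in the camera images.
- tumbler_door (a joint): opening of the tumbler case's door in m: 0 = closed on the frame (hard stop), 0.14 = fully open; 2.5 N friction, no spring, stays put. Door 140 x 184 mm, level, upper face 110 mm above the ledge, clear pane; tracks beside it and frame bar at the far end rise to 117 mm. Case 300 x 200 mm, 100 mm high, fixed to the ledge, decked near half, open far half with three tumblers in it
- tumbler_pull (a point): centre of the pull on the tumbler case's door: an upright dark steel plate 60 mm long across the track and 12 mm thick along it, from 110 to 147 mm above the ledge; 25 mm ahead of the door's near edge, moves with the door. x points along the track in the closing direction (away from the robot, up to 23 degrees to either side), y along the plate, z up
- strainer_pull (a point): the same point of the pull on the other, identical case, which holds a round steel strainer and is to be left alone; same axes. The two cases stand side by side, either one on the left, at least 320 mm apart between centres
- jug: empty white ceramic jug, 100 mm wide and 145 mm high with a handle on its side, loose, standing beside one of the cases; origin at the centre of its underside, z up

How it is judged (in metres and radians):
At the end, for the whole second after the job is handed in: the tumbler case's door is closed to within 10 mm of its frame and at rest, the strainer case's door is within 15 mm of where it began, and the jug stands upright (within 10 degrees) within 30 mm of where it began (value of joint tumbler_door below 0.01 m and velocity of joint tumbler_door between -0.01 and 0.01 m/s and distance of strainer_pull from where it was at the start of the episode below 0.015 m and distance of jug from where it was at the start of the episode below 0.03 m and angle between jug's own z axis and vertical below 0.17 rad); the robot touches nothing.
It fails at once if the strainer case's door is moved more than 15 mm (distance of strainer_pull from where it was at the start of the episode above 0.015 m).
It fails at once if the jug is shifted more than 30 mm or tipped more than 20 degrees (distance of jug from where it was at the start of the episode above 0.03 m or angle between jug's own z axis and vertical above 0.35 rad).
It also fails if it takes over 32 s, if anything falls off the work surface, if the arm or the gripper's body presses on something with over 40 N, if the wrist force passes 120 N, or if a joint passes its speed limit or range.

## Robot

A 7-joint arm with a two-finger parallel gripper is mounted at the origin on the work surface. World frame = base frame: x ahead of the robot, y to its left, z up, the work surface at z = 0. Lengths are in mm, angles in rad, forces in N, time in s.
With the tool pointing down it reaches from about 400 to 875 mm from the base axis. Payload 6.5 kg.
Tool frame: the origin (TCP) lies at the very end of the fingers, on their centre line; the grasp point (between the pads) lies 19 mm behind it; z points along the fingers, y is the line along which they close (so a half turn about z gives the same grasp; the last joint's range is limited). The gripper opens to 88 mm and grips with 3 to 60 N. Pads are 18 mm wide; open, the fingers measure 123 mm over their backs; the gripper's body (75 mm by 187 mm) begins 45 mm behind the grasp point.
Start: joints at [1.226, 0.536, -0.004, 1.538, 0.003, 1.067, -0.071], TCP at [178.877, -624.894, 238.716] pointing down, gripper open.
Joint ranges: [-2.7, 2.7], [-0.37, 2.16], [-1.27, 1.26], [0.24, 2.4], [-1.31, 4.45], [0.19, 1.91], [-2.76, 2.76]. Speed limits (rad/s): [2.39, 2.39, 3.14, 3.14, 3.14, 3.14, 3.14].

## Interface

Orientations are given as a rotation vector (axis times angle).
In Python, from rig import telemetry, imaging, r gives the robot as it stands. The module is installed in compiled form; this text tells all that it offers.
- The arm moves only by the shell command python3 -m handwheel 'ROWS' [FORCE]. ROWS is JSON, a list of rows, each an object with "fingers": the opening, from 0 (shut) to 1 (fully open); "delta_pos": the shift along the tool's x, y, z in cm, a list of three; "turn": the turn about the tool's z in rad. In form: [{"fingers": fingers, "delta_pos": [x, y, z], "turn": turn}, ...]. A call has 1 to 5 rows; each row is the pose to reach, as a shift and turn from the pose commanded when the call began, along the tool's axes at that moment; what a row does not reach only later rows make up. A row lasts 1/10 s, in which the tool goes at most 50 mm and 8.59 degrees, less where a joint would pass 70% of its speed; a pose out of reach is approached as far as the arm can. A call with a gripper value outside its range is refused whole. The fingers move at their own pace and stop on an object; FORCE is the grip in N (left out, the last holds). Time passes only in rows, so rows that repeat a pose let the fingers close. It gives the time, the measured TCP pose, the force, the opening and the grip force at its end, in the units of the state.
- telemetry.sense(): the state, without advancing time (a new reading comes with each control period).
- imaging.read_camera(name): name is "scene" or "top" or "wrist"; returns the picture (384x512x3 uint8, blue, green, red); there is no depth.
- imaging.camera_params(name): a dict with "vfov" (degrees; the focal length in pixels is half the picture's height over the tangent of half this angle, whatever the lens; pixels are square), "cx", "cy" (the principal point, pixels), "cam_to_world" (4x4, takes a point from camera to world coordinates). Camera axes: x right, y down, z forward; pixel columns grow to the right and rows downward; lengths in mm; the calibration is good to about 2 mm. A picture is of the moment at which its call begins: read the wrist's pose just before it. camera_params takes no time and is no camera call; for the wrist camera it gives the pose at the moment of the call.
- r.finish_job(): hands the job in; it is judged then, once.
The state is a dict: "t": time; "joints": joint angles; "dq": joint speeds; "effort": joint torques, N m; "eef_pos": TCP position; "ee_rot": TCP orientation; "force": force on the tool from outside, world axes, zero at the start; "torque": the same for the moment, N m; "width": opening from 0.0 (shut) to 1.0 (fully open); "grip_force": force on a finger pad.
Only numpy, scipy, OpenCV 4.12 (cv2) and the standard library are available. Lean on these libraries where they do the work, as an engineer would, in place of code of your own. Each camera call takes 0.05 s, during which the arm holds its last target. There are 200 camera calls.

## Working session

There is one attempt and no reset: what is moved stays moved. The work goes in short steps, Python scripts to look and compute and a shell command to move; the robot and the scene stay as the last step left them, time stands still between calls to the robot, and variables do not carry over. Pictures are saved under pics/ and viewed, at most 10 in all, crops included, and the job is handed in when it is done.

```bash
mkdir -p pics; python3 - <<'E'
from rig import telemetry, imaging, r
import cv2,numpy as np
for n in("scene","top"):
    cv2.imwrite(f"pics/{n}0.png",imaging.read_camera(n)); p=imaging.camera_params(n); print(n,p)
s=telemetry.sense();print(s['t'],s['eef_pos'],s['ee_rot'],s['force'],s['width'])
E
```

```text
scene {'vfov': 50.22589406417691, 'cx': 256.538663533299, 'cy': 190.68873404157233, 'cam_to_world': array([[ 8.83626447e-01,  2.78506044e-01, -3.76349155e-01,
         1.15210979e+03],
       [ 4.67993980e-01, -5.48816668e-01,  6.92662905e-01,
        -1.02612977e+03],
       [-1.36358838e-02, -7.88184400e-01, -6.15288074e-01,
         9.87833582e+02],
       [ 0.00000000e+00,  0.00000000e+00,  0.00000000e+00,
         1.00000000e+00]])}
top {'vfov': 46.486481658798795, 'cx': 258.5054170484374, 'cy': 195.4114603126852, 'cam_to_world': array([[ 6.77691399e-03, -9.79526101e-01,  2.01203111e-01,
         2.64643785e+02],
       [-9.99959717e-01, -5.45398143e-03,  7.12873588e-03,
        -3.42409654e+01],
       [-5.88542483e-03, -2.01243317e-01, -9.79523603e-01,
         1.77091863e+03],
       [ 0.00000000e+00,  0.00000000e+00,  0.00000000e+00,
         1.00000000e+00]])}
0.1 [ 178.72408011 -624.37318551  237.92896249] [-3.10961234e+00 -4.36403348e-01  5.07932824e-04] [-0.1810899   0.21583314  0.20913361] 1.0025025535564478
```

View pics/top0.png

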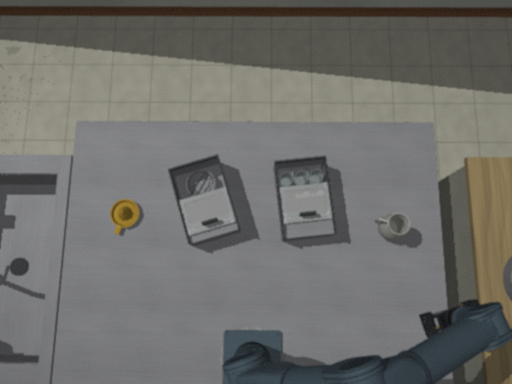

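View pics/scene0.png

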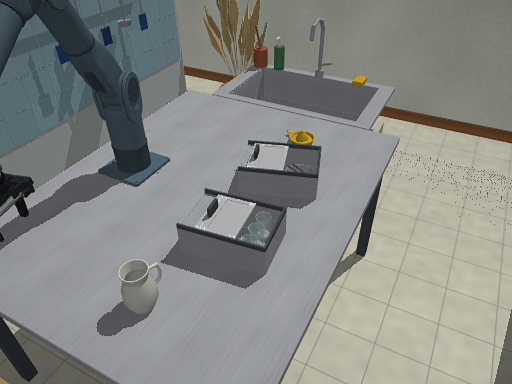

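The top view shows the tumbler case centred near (304,198), with its pull at (310,214). The strainer case is to its left with its pull at (211,222), and the jug is at (396,225). The scene view confirms the tumblers are in the case on the jug's side.

```bash
cat > h.py <<'E'
import numpy as np,cv2
from rig import telemetry, imaging, r
def cast(p,px,z):
    T=p['cam_to_world'];f=192/np.tan(np.radians(p['vfov']/2))
    d=T[:3,:3]@np.array([(px[0]-p['cx'])/f,(px[1]-p['cy'])/f,1]);o=T[:3,3]
    return (o+d*(z-o[2])/d[2])[:2]
E
python3 - <<'E'
from h import *
im=cv2.imread('pics/top0.png');p=imaging.camera_params('top')
g=im.max(2); m=(g<60).astype('uint8'); x0,y0=292,192; 
n,l,st,c=cv2.connectedComponentsWithStats(m[150:250,160:345])
for i in range(1,n):
    if st[i,4]>8:
        print(st[i]+[160,150,0,0,0],c[i]+[160,150],cast(p,c[i]+[160,150],135))
        if st[i,4]<150:
            q=np.argwhere(l==i)[:,::-1]+[160,150]; w=np.array([cast(p,a,140) for a in q],np.float32); print(cv2.minAreaRect(w))
for a in[(275,160),(284,240),(326,157),(335,236)]: print(a,cast(p,a,117))
print('jug',cast(p,(397,225),120))
cv2.imwrite('pics/topc.png',cv2.resize(im[145:250,240:350],None,fx=5,fy=5,interpolation=cv2.INTER_CUBIC))
E
```

```text
[170 156  48  44 348] [189.41091954 169.75862069] [698.31860604 239.7970848 ]
[276 157  51  11 245] [300.8244898  161.93061224] [ 731.18360035 -181.93779108]
[301 212  14   4  33] [307.6969697  213.93939394] [ 531.66907443 -204.9170315 ]
((530.662109375, -203.9506072998047), (8.77959156036377, 49.21974182128906), 7.5332746505737305)
[203 219  14   6  33] [209.84848485 221.66666667] [500.67060431 156.72379812]
((500.0350341796875, 156.7333984375), (8.94755744934082, 49.84599685668945), 17.267711639404297)
(275, 160) [743.49613787 -84.58149043]
(284, 240) [ 436.48018611 -117.67533939]
(326, 157) [ 756.44969799 -280.45765631]
(335, 236) [ 452.46802237 -306.59377516]
jug [ 494.47172466 -537.19301036]
```

View pics/topc.png

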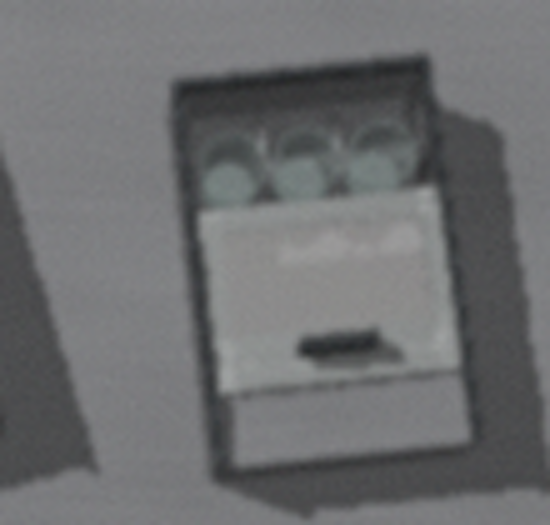

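```bash
python3 -m handwheel '[{"fingers":0,"delta_pos":[3.5,-2.8,0],"turn":0},{"fingers":0,"delta_pos":[7,-5.6,0],"turn":0},{"fingers":0,"delta_pos":[10.5,-8.4,0],"turn":0},{"fingers":0,"delta_pos":[14,-11.2,0],"turn":0},{"fingers":0,"delta_pos":[17.5,-14,0],"turn":0}]' 10
python3 -m handwheel '[{"fingers":0,"delta_pos":[3.5,-2.8,0],"turn":0},{"fingers":0,"delta_pos":[7,-5.6,0],"turn":0},{"fingers":0,"delta_pos":[10.5,-8.4,0],"turn":0.06},{"fingers":0,"delta_pos":[14,-11.2,0],"turn":0.12},{"fingers":0,"delta_pos":[17.5,-14,0],"turn":0.18}]'
```

```text
t: 0.6
eef_pos: [309.2, -440.3, 238.4]
ee_rot: [-3.111, -0.436, 0.001]
force: [1.6, -0.2, 1.0]
width: 0.568
grip_force: 0.0
t: 1.1
eef_pos: [438.8, -257.7, 238.6]
ee_rot: [-3.138, -0.151, 0.001]
force: [1.0, -0.0, 0.1]
width: 0.113
grip_force: 0.0
```

```bash
python3 -m handwheel '[{"fingers":0,"delta_pos":[2.5,-2.2,0],"turn":0},{"fingers":0,"delta_pos":[5.0,-4.3,0],"turn":0},{"fingers":0,"delta_pos":[5.0,-4.3,0],"turn":0},{"fingers":0,"delta_pos":[5.0,-4.3,0],"turn":0}]'
python3 - <<'E'
from h import *
p=imaging.camera_params('wrist');im=imaging.read_camera('wrist')
cv2.imwrite('pics/w1.png',im);print(telemetry.sense()['eef_pos']);np.save('p1.npy',p,allow_pickle=True)
E
```

```text
t: 1.5
eef_pos: [483.7, -211.2, 238.3]
ee_rot: [-3.137, -0.158, 0.001]
force: [-0.1, 0.1, 0.1]
width: 0.004
grip_force: 0.0
[ 483.06530491 -212.22123047  238.32278403]
```

View pics/w1.png

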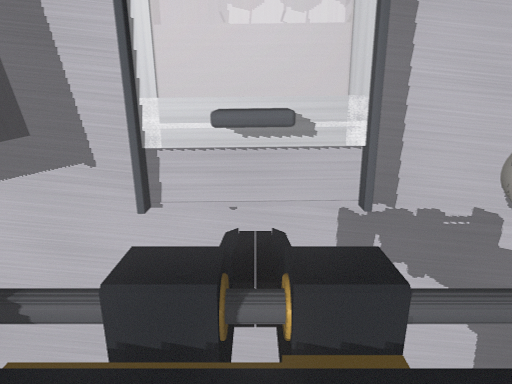

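The wrist view shows the pull spanning about (211–295, 108–127). The rails run from (140,212) to (124,0) on the left and from (368,212) to (382,0) on the right. The fingertips are directly behind the pull.

```bash
python3 - <<'E'
from h import *
p=np.load('p1.npy',allow_pickle=True).item()
L=lambda a,b,z:(lambda u,v:(u,v,np.degrees(np.arctan2(*(v-u)[::-1]))))(cast(p,a,z),cast(p,b,z))
print(L((140,212),(124,0),117));print(L((368,212),(382,0),117))
for a in[(211,110),(295,110),(253,109),(253,127)]:print(a,cast(p,a,147),cast(p,a,110))
E
```

```text
(array([ 450.27624878, -117.00663702]), array([ 610.86004903, -104.5766994 ]), np.float64(4.426135830916367))
(array([ 469.62969938, -309.69514736]), array([ 629.38780812, -288.68535874]), np.float64(7.491974349214016))
(211, 110) [ 542.04968092 -175.27137922] [ 540.09600534 -170.72323451]
(295, 110) [ 547.86975975 -233.15867201] [ 546.8238455  -237.63924458]
(253, 109) [ 545.62961684 -204.14751728] [ 544.23430609 -204.10320189]
(253, 127) [ 533.40345262 -205.35855019] [ 530.1012194  -205.50312036]
```

```bash
python3 -m handwheel '[{"fingers":0,"delta_pos":[0,-0.1,4],"turn":0},{"fingers":0,"delta_pos":[0,-0.1,8],"turn":0},{"fingers":0,"delta_pos":[0,-0.1,11.3],"turn":0},{"fingers":0,"delta_pos":[0,-0.1,11.3],"turn":0},{"fingers":0,"delta_pos":[0,-0.1,11.3],"turn":0}]'
python3 -m handwheel '[{"fingers":0,"delta_pos":[0.8,0,0],"turn":0},{"fingers":0,"delta_pos":[1.6,0,0],"turn":0},{"fingers":0,"delta_pos":[2.4,0,0],"turn":0},{"fingers":0,"delta_pos":[3.2,0,0],"turn":0},{"fingers":0,"delta_pos":[4,0,0],"turn":0}]'
```

```text
t: 2.05
eef_pos: [483.1, -211.7, 126.1]
ee_rot: [3.138, 0.152, -0.001]
force: [0.7, -0.5, -0.2]
width: 0.006
grip_force: 0.0
t: 2.55
eef_pos: [524.2, -206.6, 126.0]
ee_rot: [3.138, 0.156, -0.0]
force: [-1.8, 0.1, 0.3]
width: 0.004
grip_force: 1.0
```

```bash
python3 -m handwheel '[{"fingers":0,"delta_pos":[0.8,0,0],"turn":0},{"fingers":0,"delta_pos":[1.6,0,0],"turn":0},{"fingers":0,"delta_pos":[2.4,0,0],"turn":0},{"fingers":0,"delta_pos":[3.2,0,0],"turn":0},{"fingers":0,"delta_pos":[4,0,0],"turn":0}]'
python3 -m handwheel '[{"fingers":0,"delta_pos":[0.6,0,0],"turn":0},{"fingers":0,"delta_pos":[1.2,0,0],"turn":0},{"fingers":0,"delta_pos":[1.8,0,0],"turn":0},{"fingers":0,"delta_pos":[2.4,0,0],"turn":0},{"fingers":0,"delta_pos":[3,0,0],"turn":0}]'
```

```text
t: 3.05
eef_pos: [563.8, -202.3, 125.5]
ee_rot: [-3.137, -0.156, 0.001]
force: [-2.6, 1.3, 1.3]
width: 0.006
grip_force: 1.5
t: 3.55
eef_pos: [593.4, -199.6, 125.5]
ee_rot: [-3.137, -0.155, 0.001]
force: [-4.2, 2.2, -0.7]
width: 0.004
grip_force: 1.4
```

```bash
python3 - <<'E'
from h import *
cv2.imwrite('pics/w2.png',imaging.read_camera('wrist'));print(telemetry.sense()['force'])
E
```

```text
[-1.3237208   1.04543797 -0.3714617 ]
```

View pics/w2.png

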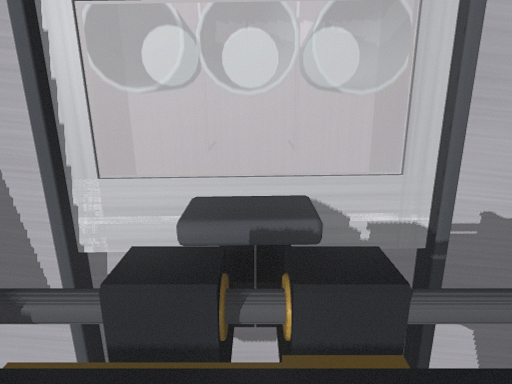

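The fingers are square on the pull at (250,220), and the door is sliding over the tumblers. I'll continue in small steps until it hits the stop.

```bash
python3 -m handwheel '[{"fingers":0,"delta_pos":[0.3,0,0],"turn":0},{"fingers":0,"delta_pos":[0.6,0,0],"turn":0},{"fingers":0,"delta_pos":[0.9,0,0],"turn":0},{"fingers":0,"delta_pos":[1.2,0,0],"turn":0}]'
python3 -m handwheel '[{"fingers":0,"delta_pos":[0.2,0,0],"turn":0},{"fingers":0,"delta_pos":[0.4,0,0],"turn":0}]'
python3 -m handwheel '[{"fingers":0,"delta_pos":[0.2,0,0],"turn":0},{"fingers":0,"delta_pos":[0.4,0,0],"turn":0}]'
```

```text
t: 4.0
eef_pos: [605.2, -198.6, 125.7]
ee_rot: [-3.138, -0.155, 0.0]
force: [-2.4, 2.1, -0.2]
width: 0.008
grip_force: 1.3
t: 4.2
eef_pos: [609.2, -198.1, 125.7]
ee_rot: [-3.138, -0.155, 0.0]
force: [-3.3, 1.5, 0.2]
width: 0.008
grip_force: 1.3
t: 4.4
eef_pos: [613.2, -197.7, 125.7]
ee_rot: [-3.138, -0.155, 0.0]
force: [-1.6, 1.4, -0.9]
width: 0.005
grip_force: 1.3
```

```bash
for i in 1; do python3 -m handwheel '[{"fingers":0,"delta_pos":[0.2,0,0],"turn":0},{"fingers":0,"delta_pos":[0.4,0,0],"turn":0}]' | grep -E 'pos|force:'; done
python3 -m handwheel '[{"fingers":0,"delta_pos":[0.2,0,0],"turn":0},{"fingers":0,"delta_pos":[0.3,0,0],"turn":0}]' | grep -E 'pos|force:'
```

```text
eef_pos: [617.2, -197.4, 125.7]
force: [-2.5, 2.5, 0.2]
grip_force: 1.3
eef_pos: [618.5, -197.3, 125.7]
force: [-11.5, 1.6, 6.7]
grip_force: 5.3
```

```bash
python3 -m handwheel '[{"fingers":0,"delta_pos":[0.1,0,0],"turn":0},{"fingers":0,"delta_pos":[0.2,0,0],"turn":0}]' | grep -E 'pos|force:'
python3 -m handwheel '[{"fingers":0,"delta_pos":[-1,0,0],"turn":0},{"fingers":0,"delta_pos":[-3,0,0],"turn":0},{"fingers":0,"delta_pos":[-4,0,-3],"turn":0},{"fingers":0,"delta_pos":[-4,0,-7],"turn":0},{"fingers":0,"delta_pos":[-4,0,-11],"turn":0}]'
python3 - <<'E'
from h import *
cv2.imwrite('pics/w3.png',imaging.read_camera('wrist'));cv2.imwrite('pics/top3.png',imaging.read_camera('top'))
E
```

```text
eef_pos: [618.5, -197.3, 125.6]
force: [-17.2, 2.6, 11.8]
grip_force: 8.4
t: 5.5
eef_pos: [582.6, -201.9, 237.5]
ee_rot: [3.137, 0.153, 0.003]
force: [1.1, 0.4, -0.1]
width: 0.01
grip_force: 0.0
```

View pics/w3.png

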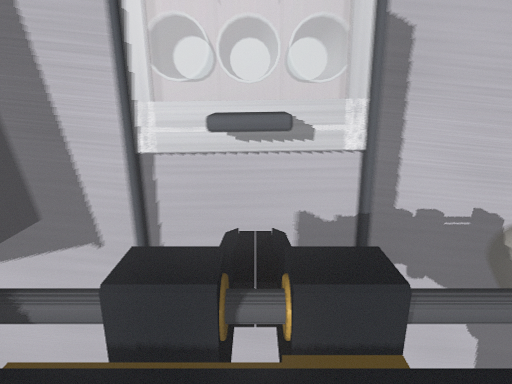

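The door covers the tumblers, with the pull at (250,121). It stopped dead as the push force rose to 17 N, so it is on the hard stop, and the gripper is clear of it.

```bash
python3 -c "
from rig import r
print(r.finish_job())"
```

```text
the job is handed in; nothing more can be done
None
```

I pushed the tumbler case's door onto its hard stop, backed the gripper clear, and handed the job in at about 5.6 s. I didn't go near the strainer door or the jug, but I didn't re-check their positions in a final picture; no verdict was returned.

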